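# Stroke the instrument keepers shut

### The job

Close the keepers on the rail that holds the instruments: run your fingertips lightly along its deck from the long bare end, so that the five upright keepers fold down flat over their instruments one after another, then take your hand away. Do not press hard on the rail or lift or shift any instrument; leave the empty rail's keepers standing and the cups and posts where they are.

Things in the scene. Friction and masses are not known exactly. Their poses are not given: they have to be found in the camera images.
- rail: The loaded instrument rail: fixed dark grey bar, 253 mm long (its x), 44 mm wide (y), flat deck 34 mm above the table, five instruments lying across it in notches. Origin: centre of its underside, on the table; z up. Its +x runs along the row from the long bare end (65 mm of bare deck) to the short bare end. Five steel keeper flaps are hinged on the deck along y = 0.
- rail_start (a point): Point on the loaded rail's deck, 34 mm above the table, in the middle of the bare stretch at its long bare end: rail x = -95 mm, y = 0. The clear place to start a stroke.
- rail_keepers (a point): Point above the middle of the loaded rail's row of keepers, at the height of their upper faces when folded flat: rail x = 26.5 mm, 37.5 mm above the table. Each keeper is 24 mm long, 22 mm wide, 3 mm thick; hinge pins along y, 36 mm up. Fingertips moving towards rail +x within about 5 mm above this height fold the keepers down towards +x; they cannot fold towards -x.
- spare: The other, empty rail: same shape, size and frame as the loaded rail but with no instruments in its notches; its five keepers also stand open and are to stay so (tips up to 62 mm above the table).
- rail_keeper1 (a joint): Keeper 1 of the loaded rail (1 counted from the long bare end; hinge at rail x = -61.5 mm): angle in rad, 0 folded flat on the deck, about 1.57 standing upright, at most 1.75. A friction hinge (about 0.008 N m): it stays where it is left.
- rail_keeper2 (a joint): Keeper 2 of the loaded rail (2 counted from the long bare end; hinge at rail x = -23.5 mm): angle in rad, 0 folded flat on the deck, about 1.57 standing upright, at most 1.75. A friction hinge (about 0.008 N m): it stays where it is left.
- rail_keeper3 (a joint): Keeper 3 of the loaded rail (3 counted from the long bare end; hinge at rail x = 14.5 mm): angle in rad, 0 folded flat on the deck, about 1.57 standing upright, at most 1.75. A friction hinge (about 0.008 N m): it stays where it is left.
- rail_keeper4 (a joint): Keeper 4 of the loaded rail (4 counted from the long bare end; hinge at rail x = 52.5 mm): angle in rad, 0 folded flat on the deck, about 1.57 standing upright, at most 1.75. A friction hinge (about 0.008 N m): it stays where it is left.
- rail_keeper5 (a joint): Keeper 5 of the loaded rail (5 counted from the long bare end; hinge at rail x = 90.5 mm): angle in rad, 0 folded flat on the deck, about 1.57 standing upright, at most 1.75. A friction hinge (about 0.008 N m): it stays where it is left.
- spare_keeper1 (a joint): Keeper 1 of the empty rail, same meaning; it must stay standing.
- spare_keeper2 (a joint): Keeper 2 of the empty rail, same meaning; it must stay standing.
- spare_keeper3 (a joint): Keeper 3 of the empty rail, same meaning; it must stay standing.
- spare_keeper4 (a joint): Keeper 4 of the empty rail, same meaning; it must stay standing.
- spare_keeper5 (a joint): Keeper 5 of the empty rail, same meaning; it must stay standing.
- instrument1: Loose steel hand instrument in the loaded rail's notch under keeper 1: square handle 8 x 66 x 8 mm with a 4 mm shaft, 95 mm overall. Origin: centre of the handle's underside, 22 mm above the table; handle top 4 mm below the deck.
- instrument2: Loose steel hand instrument in the loaded rail's notch under keeper 2: square handle 8 x 66 x 8 mm with a 4 mm shaft, 95 mm overall. Origin: centre of the handle's underside, 22 mm above the table; handle top 4 mm below the deck.
- instrument3: Loose steel hand instrument in the loaded rail's notch under keeper 3: square handle 8 x 66 x 8 mm with a 4 mm shaft, 95 mm overall. Origin: centre of the handle's underside, 22 mm above the table; handle top 4 mm below the deck.
- instrument4: Loose steel hand instrument in the loaded rail's notch under keeper 4: square handle 8 x 66 x 8 mm with a 4 mm shaft, 95 mm overall. Origin: centre of the handle's underside, 22 mm above the table; handle top 4 mm below the deck.
- instrument5: Loose steel hand instrument in the loaded rail's notch under keeper 5: square handle 8 x 66 x 8 mm with a 4 mm shaft, 95 mm overall. Origin: centre of the handle's underside, 22 mm above the table; handle top 4 mm below the deck.
- cup1: Loose steel cup standing mouth down, 68 mm across at the foot, 64 mm tall; origin at the centre of its underside. Bystander.
- cup2: Loose steel cup standing mouth down, 68 mm across at the foot, 64 mm tall; origin at the centre of its underside. Bystander.
- cup3: Loose steel cup standing mouth down, 68 mm across at the foot, 64 mm tall; origin at the centre of its underside. Bystander.
- stopper1: Loose off-white flanged post, 68 mm across at the foot, 72 mm tall; origin at the centre of its underside. Bystander.
- stopper2: Loose off-white flanged post, 68 mm across at the foot, 72 mm tall; origin at the centre of its underside. Bystander.

How it is judged:
On the way, in this order (a step that is already met when the one before it is completed fails the run):
1. keeper 1, counted from the long bare end, is folded down (value of joint rail_keeper1 below 0.35 rad), for 0.1 s.
2. keeper 2, counted from the long bare end, is folded down (value of joint rail_keeper2 below 0.35 rad), for 0.1 s.
3. keeper 3, counted from the long bare end, is folded down (value of joint rail_keeper3 below 0.35 rad), for 0.1 s.
4. keeper 4, counted from the long bare end, is folded down (value of joint rail_keeper4 below 0.35 rad), for 0.1 s.
5. keeper 5, counted from the long bare end, is folded down (value of joint rail_keeper5 below 0.35 rad), for 0.1 s.
At the end, for the whole second after the job is handed in: All five keepers of the loaded rail are folded to within 0.35 rad (20 degrees) of flat and at rest, every keeper of the empty rail still stands (above 1.1 rad), the instruments lie within 12 mm of where they were, and the cups and posts within 20 mm (value of joint each of rail_keeper1, rail_keeper2, rail_keeper3, rail_keeper4, rail_keeper5 below 0.35 rad and velocity of joint rail_keeper1 between -0.1 and 0.1 rad/s and velocity of joint rail_keeper2 between -0.1 and 0.1 rad/s and velocity of joint rail_keeper3 between -0.1 and 0.1 rad/s and velocity of joint rail_keeper4 between -0.1 and 0.1 rad/s and velocity of joint rail_keeper5 between -0.1 and 0.1 rad/s and value of joint each of spare_keeper1, spare_keeper2, spare_keeper3, spare_keeper4, spare_keeper5 above 1.1 rad and distance of each of instrument1, instrument2, instrument3, instrument4, instrument5 from where it was at the start of the episode below 0.012 m and distance of each of cup1, cup2, cup3, stopper1, stopper2 from where it was at the start of the episode below 0.02 m); the robot touches nothing.
It fails at once if the fingers press on the loaded rail or its keepers with more than 25 N (contact force between the fingers and rail above 25 N).
It fails at once if an instrument is lifted or shifted by more than 12 mm (distance of any of instrument1, instrument2, instrument3, instrument4, instrument5 from where it was at the start of the episode above 0.012 m).
It fails at once if a keeper of the empty rail is folded (below 1.1 rad) (value of joint any of spare_keeper1, spare_keeper2, spare_keeper3, spare_keeper4, spare_keeper5 below 1.1 rad).
It fails at once if a cup or post is moved by more than 20 mm or tipped (distance of any of cup1, cup2, cup3, stopper1, stopper2 from where it was at the start of the episode above 0.02 m or angle between any of cup1, cup2, cup3, stopper1, stopper2's own z axis and vertical above 0.3 rad).
It also fails if it takes over 43 s, if anything falls off the work surface, if the arm or the gripper's body presses on something with over 40 N, if the wrist force passes 120 N, or if a joint passes its speed limit or range.

### The arm

A 6-joint arm with a two-finger parallel gripper is mounted at the origin on the work surface. World frame = base frame: x ahead of the robot, y to its left, z up, the work surface at z = 0. Lengths are in m, angles in rad, forces in N, time in s.
With the tool pointing down it reaches from about 0.3 to 0.875 m from the base axis. Payload 4.2 kg.
Tool frame: the origin (TCP) lies midway between the tips of the shut fingers; the grasp point (between the pads) lies 19 mm behind it (robot.hold_point_z is the distance from the TCP to the grasp point, in m); z points along the fingers, y is the direction in which the jaws open and shut (so a half turn about z gives the same grasp; the last joint's range is limited). The gripper opens to 85 mm and grips with 20 to 120 N. Pads are 22 mm wide; open, the fingers measure 114 mm over their backs; the gripper's body (76 mm by 85 mm) begins 54 mm behind the grasp point. The pads swing forward as they close: fully open they stand 13 mm farther back than shut.
Start: joints at [-1.356, 0.32, 1.565, -0, 1.257, -0.02], TCP at [0.134, -0.559, 0.231] pointing down, gripper open.
Joint ranges: [-3.11, 3.11], [-0.84, 2.01], [0.21, 2.61], [-1.34, 4.49], [0.05, 2.63], [-2.56, 2.56]. Speed limits (rad/s): [2.57, 2.57, 3.14, 3.14, 3.14, 3.14].

### API

Orientations are given as a rotation vector (axis times angle).
In Python, from bench import status, snapshot, camera_params, job, robot gives the robot as it stands.
- The arm moves only by the shell command python3 -m handwheel 'ROWS'. ROWS is JSON, a list of rows, each a list of 3 entries, a list of its own where there are three numbers: the shift along the tool's x, y, z in units of 400 mm (1.0 is 400 mm), then the turn, a rotation vector about the tool's x, y, z in units of pi rad (1.0 is pi rad), then the gripper command: -1 is fully open, 1 is shut, values between are in proportion. A call has 1 to 12 rows; each row shifts and turns the commanded pose from where the row before left it, along the tool's axes as they then stand; what a row does not reach is not made up. A row lasts 1/10 s, in which the tool goes at most 50 mm and 8.59 degrees, less where a joint would pass 70% of its speed; a pose out of reach is approached as far as the arm can. A call with a number of a shift or a turn outside -1 to 1 is refused whole. A call with a gripper value outside its range is refused whole. The fingers move at their own pace and stop on an object; the grip force is fixed at half the most. Time passes only in rows, so rows that do not move let the fingers close. It gives the time, the measured TCP pose, the force and the opening at its end, in the units of the state.
- status.get_state(): the state, without advancing time (a new reading comes with each control period).
- snapshot(name): name is "scene" or "side" or "wrist"; returns (picture, depth): 420x560x3 uint8, red, green, blue; 420x560 float32, m along the optical axis (not along the pixel's ray), 0 where there is no reading.
- camera_params(name): a dict with "mtx" (3x3 intrinsics, pixels), "R" (3x3) and "t" (3): a world point X has camera coordinates R X + t; the wrist camera has in their place "hand_eye" (4x4, takes a point from camera to tool coordinates, whose origin is the TCP and whose axes are the flange's). Camera axes: x right, y down, z forward; pixel columns grow to the right and rows downward; lengths in m; the calibration is good to about 2 mm. A picture is of the moment at which its call begins: read the wrist's pose just before it. camera_params takes no time and is no camera call.
- job.hand_in(): hands the job in, once; it reports no verdict.
The state is a dict: "clock": time; "joint_positions": joint angles; "dq": joint speeds; "tau": joint torques, N m; "position": TCP position; "orientation": TCP orientation; "force": force on the tool from outside, world axes, zero at the start; "wrist_torque": the same for the moment, N m; "gripper_width": finger opening in m.
Only numpy, scipy, OpenCV 4.12 (cv2) and the standard library are available. Lean on these libraries where they do the work, as an engineer would, in place of code of your own. Each camera call takes 0.05 s, during which the arm holds its last target.

## Working session

There is one attempt and no reset: what is moved stays moved. The work goes in short steps, Python scripts to look and compute and a shell command to move; the robot and the scene stay as the last step left them, time stands still between calls to the robot, and variables do not carry over. Pictures are saved under pics/ and viewed, and the job is handed in when it is done.

```bash
mkdir -p pics
cat > h.py <<'E'
import numpy as np, cv2
from bench import status, snapshot, camera_params, job, robot
def snap(n,f):
    p,d=snapshot(n); cv2.imwrite(f'pics/{f}.png',p[:,:,::-1]); np.save(f'pics/{f}.npy',d); return p,d
def world(n,u,v,d):
    c=camera_params(n); K=np.array(c['mtx']);R=np.array(c['R']);t=np.array(c['t'])
    r=np.linalg.solve(K,np.array([u,v,1.]))
    return R.T@(r*d-t)
def plane(n,u,v,z):
    c=camera_params(n); K=np.array(c['mtx']);R=np.array(c['R']);t=np.array(c['t'])
    o=-R.T@t; r=R.T@np.linalg.solve(K,np.array([u,v,1.]))
    return o+r*(z-o[2])/r[2]
E
python3 - <<'E'
from h import *
s=status.get_state();print(s)
snap('scene','s0');snap('side','d0')
E
```

```text
{'clock': 0.0, 'joint_positions': array([-1.35600500e+00,  3.20301144e-01,  1.56569911e+00, -1.92196039e-05,
        1.25740792e+00, -2.00213652e-02]), 'dq': array([-0.00165065,  0.00110442, -0.00136614,  0.00132936, -0.00149068,
       -0.00053525]), 'tau': array([-6.88995333e-04, -4.15521383e+01, -2.34160101e+01, -1.98288848e-05,
        8.07358621e-03, -1.77298159e-05]), 'position': array([ 0.1336587 , -0.55874625,  0.23046916]), 'orientation': array([-3.11817145e+00, -3.67793938e-01,  3.05683392e-04]), 'force': array([-0.11404063,  0.1793669 , -0.60284703]), 'wrist_torque': array([ 0.02603416, -0.0172091 ,  0.00576339]), 'gripper_width': 0.08499947295142275}
```

View pics/s0.png

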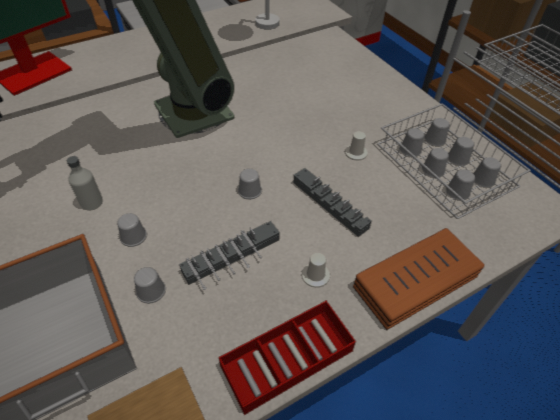

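View pics/d0.png

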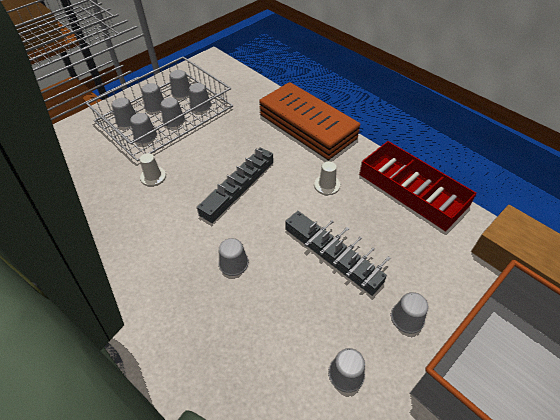

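The loaded rail runs from about (188,270) to (275,235) in the scene view, with its long bare end at the right. The side view shows it from (290,220) to (380,285), with the bare end at upper left. I'll zoom in for corners.

Run:
```python
from h import *
a=cv2.imread('pics/s0.png')[205:305,165:295]; cv2.imwrite('pics/s0z.png',cv2.resize(a,None,fx=6,fy=6,interpolation=cv2.INTER_CUBIC))
a=cv2.imread('pics/d0.png')[200:305,275:400]; cv2.imwrite('pics/d0z.png',cv2.resize(a,None,fx=5.7,fy=5.7,interpolation=cv2.INTER_CUBIC))
for n,u,v in [('scene',272,233),('side',293,222),('scene',186,270),('side',380,285)]: print(n,plane(n,u,v,.034))
```

```text
scene [ 0.59514549 -0.0367824   0.034     ]
side [ 0.56621056 -0.0363612   0.034     ]
scene [ 0.59149572 -0.26384772  0.034     ]
side [ 0.57862107 -0.27574107  0.034     ]
```

View pics/s0z.png

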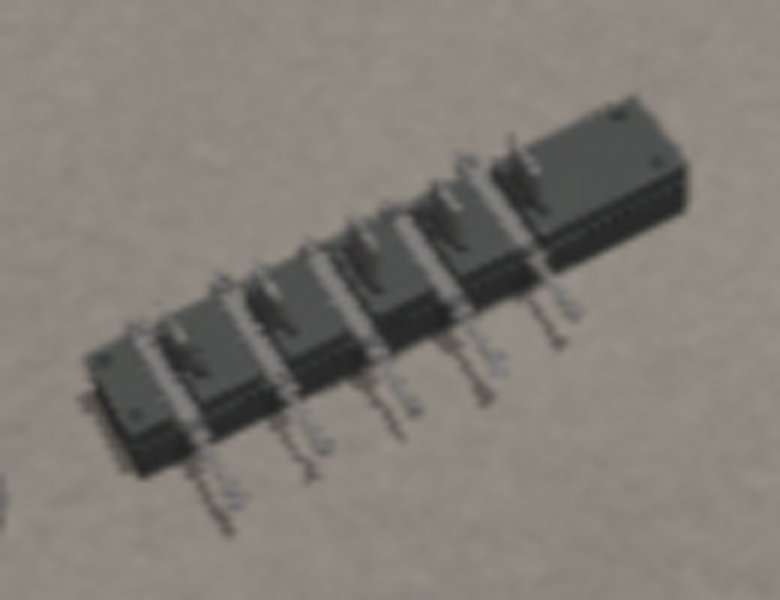

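View pics/d0z.png

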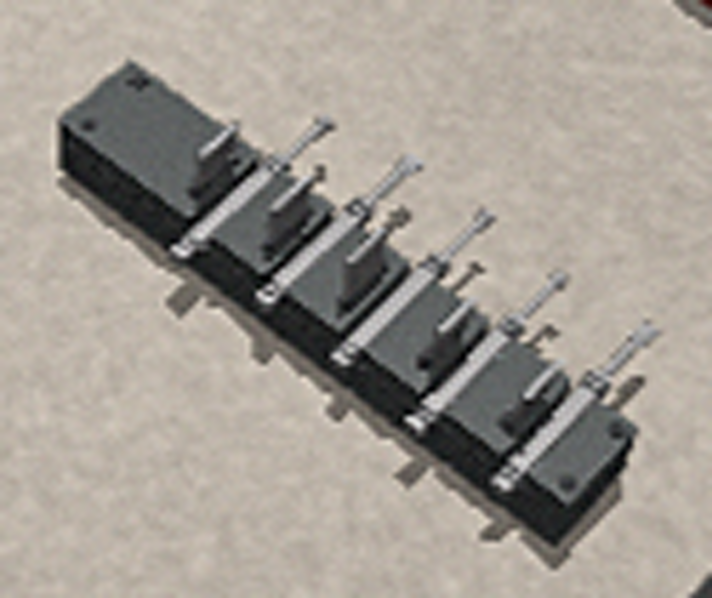

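```bash
cat >> h.py <<'E'
def fit(n,P,z=.034):
    W=np.array([plane(n,u,v,z) for u,v in P])[:,:2]  # order: long+?, long-?, short, short
    L=(W[0]+W[1])/2;S=(W[2]+W[3])/2
    d=S-L; print(n,W.round(4).tolist(),'c',((L+S)/2).round(4),'len',np.linalg.norm(d).round(4),'w',np.linalg.norm(W[0]-W[1]).round(4),np.linalg.norm(W[2]-W[3]).round(4),'yaw',np.arctan2(d[1],d[0]).round(4))
E
python3 - <<'E'
from h import *
f=lambda P,k,o:[((x+.5)/k-.5+o[0],(y+.5)/k-.5+o[1]) for x,y in P]
fit('scene',f([(687,165),(633,97),(85,362),(145,433)],6,(165,205)))
fit('side',f([(130,62),(60,125),(632,430),(568,502)],5.7,(275,200)))
# cups/spare rough
for nm,u,v,z in [('cup',250,172,.064),('cup',131,217,.064),('cup',150,272,.064),('post',317,257,.072),('spareL',305,175,.034),('spareS',365,225,.034)]: print(nm,plane('scene',u,v,z).round(3))
print(status.get_state()['clock'])
E
```

```text
scene [[0.6013, -0.02], [0.5587, -0.0218], [0.5702, -0.2732], [0.6116, -0.2654]] c [ 0.5854 -0.1451] len 0.2486 w 0.0426 0.0422 yaw -1.527
side [[0.5977, -0.0197], [0.5542, -0.0226], [0.6054, -0.2694], [0.5654, -0.2712]] c [ 0.5807 -0.1457] len 0.2494 w 0.0436 0.0401 yaw -1.533
cup [0.406 0.002 0.064]
cup [ 0.402 -0.326  0.064]
cup [ 0.577 -0.339  0.064]
post [0.731 0.004 0.072]
spareL [0.463 0.143 0.034]
spareS [0.688 0.181 0.034]
0.1
```

```bash
cat >> h.py <<'E'
from scipy.spatial.transform import Rotation as Ro
C=np.array([.583,-.1455]); YAW=-1.53
def plan(x,z,y=0):
    s=status.get_state(); R=Ro.from_rotvec(s['orientation'])
    c,sn=np.cos(YAW),np.sin(YAW)
    T=np.array([C[0]+x*c-y*sn,C[1]+x*sn+y*c,z])
    M=Ro.from_matrix(np.array([[-sn,c,0],[c,sn,0],[0,0,-1]]))
    if R.as_matrix()[:,1]@M.as_matrix()[:,1]<0: print('flip')
    rel=(R.inv()*M).as_rotvec()
    d=T-s['position']
    p=s['position'][:2]-C
    print('t',s['clock'],'pos',s['position'].round(4),'railxy',(p@[c,sn]).round(4),(p@[-sn,c]).round(4),'F',s['force'].round(2),'w',round(s['gripper_width'],4))
    print('turn units',(rel/np.pi).round(4),'shift now',(R.inv().apply(d)/.4).round(4),'after turn',(M.inv().apply(d)/.4).round(4),'mm',np.round(d*1000,1))
E
python3 -c "
from h import *
plan(-.095,.2)"
```

```text
t 0.1 pos [ 0.1337 -0.5588  0.2306] railxy 0.3946 -0.4658 F [0.79 0.38 0.69] w 0.0853
turn units [-0.0005  0.      0.0617] shift now [ 1.3787 -0.9765  0.078 ] after turn [ 1.1645 -1.2241  0.0764] mm [445.5 508.2 -30.6]
```

```bash
python3 -m handwheel '[[[0,0,0],[0,0,0.031],1],[[0,0,0],[0,0,0.031],1],[[0.073,-0.0765,0],[0,0,0],1],[[0.073,-0.0765,0],[0,0,0],1],[[0.073,-0.0765,0],[0,0,0],1],[[0.073,-0.0765,0],[0,0,0],1],[[0.073,-0.0765,0],[0,0,0],1],[[0.073,-0.0765,0],[0,0,0],1],[[0.073,-0.0765,0],[0,0,0],1],[[0.073,-0.0765,0],[0,0,0],1],[[0.073,-0.0765,0],[0,0,0],1]]'; python3 -c "
from h import *
plan(-.02,.23)"
```

```text
clock: 1.2
position: [0.386, -0.272, 0.2311]
orientation: [-3.141, -0.063, 0.001]
force: [1.1, -0.4, 0.0]
gripper_width: -0.0002
t 1.2 pos [ 0.386  -0.272   0.2311] railxy 0.1183 -0.2019 F [ 1.15 -0.37  0.03] w -0.0002
turn units [-0.      0.0001 -0.0003] shift now [ 0.5046 -0.3462  0.0026] after turn [ 0.5049 -0.3458  0.0027] mm [196.1 146.4  -1.1]
```

Go to above the rail's mid-left for a wrist view first.

```bash
python3 -m handwheel '[[[0.072,-0.05,0],[0,0,0],1],[[0.072,-0.05,0],[0,0,0],1],[[0.072,-0.05,0],[0,0,0],1],[[0.072,-0.05,0],[0,0,0],1],[[0.072,-0.05,0],[0,0,0],1],[[0.072,-0.05,0],[0,0,0],1],[[0.072,-0.046,0],[0,0,0],1],[[0,0,0],[0,0,0],1],[[0,0,0],[0,0,0],1]]'; python3 -c "
from h import *
plan(-.095,.1)
snap('wrist','w0'); print(camera_params('wrist'))"
```

```text
clock: 2.1
position: [0.5811, -0.1268, 0.2304]
orientation: [-3.141, -0.065, 0.003]
force: [-0.0, -0.1, -0.5]
gripper_width: -0.0002
t 2.1 pos [ 0.5811 -0.1268  0.2304] railxy -0.0188 -0.0012 F [-0.02 -0.1  -0.51] w -0.0002
turn units [-0.      0.0007  0.0002] shift now [ 0.0037 -0.1905  0.3261] after turn [ 0.003  -0.1905  0.3261] mm [  -1.9   76.2 -130.4]
{'mtx': array([[376.64421402,   0.        , 284.2757263 ],
       [  0.        , 376.64421402, 214.52851573],
       [  0.        ,   0.        ,   1.        ]]), 'hand_eye': array([[ 7.93365024e-04, -9.61496972e-01, -2.74814379e-01,
         7.00540923e-02],
       [ 9.99999607e-01,  6.54258577e-04,  5.97847437e-04,
         4.89787783e-04],
       [-3.95028836e-04, -2.74814745e-01,  9.61497114e-01,
        -1.43518194e-01],
       [ 0.00000000e+00,  0.00000000e+00,  0.00000000e+00,
         1.00000000e+00]])}
```

View pics/w0.png

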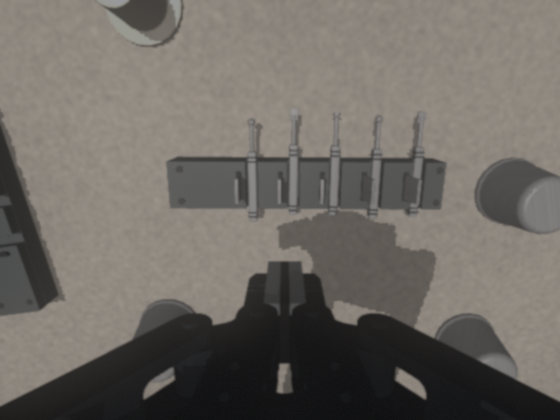

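The wrist view shows the whole deck: left corners about (168,160) and (169,207), right about (443,162) and (441,208). The keepers stand, and a cup is at the right end near (520,190).

Run:
```python
from h import *
a=cv2.imread('pics/w0.png')
for i,(x,y) in enumerate([(155,145),(415,145)]):
    b=a[y:y+80,x:x+50]; b=cv2.resize(b,None,fx=7,fy=7,interpolation=cv2.INTER_CUBIC)*2 if 0 else cv2.resize(b,None,fx=7,fy=7,interpolation=cv2.INTER_CUBIC)
    globals()['z%d'%i]=b
cv2.imwrite('pics/wz.png',np.clip(np.hstack([z0,z1]).astype(float)*1.8,0,255).astype(np.uint8))
```

```text
(no output)
```

View pics/wz.png

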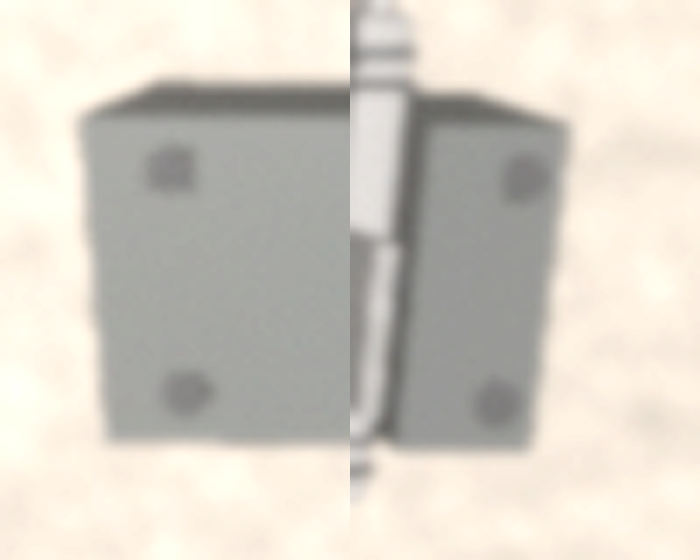

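Deck corners in this zoom: (82,116), (107,440) on the left and (569,124), (530,448) on the right (right panel offset 350).

Run:
```python
from h import *
s=status.get_state();c=camera_params('wrist');K=c['mtx'];H=c['hand_eye'];R=Ro.from_rotvec(s['orientation']).as_matrix();p=s['position']
def wp(u,v,z):
    o=R@H[:3,3]+p; r=R@H[:3,:3]@np.linalg.solve(K,[u,v,1]); return (o+r*(z-o[2])/r[2])[:2]
f=lambda x,y,ox,oy:wp((x+.5)/7-.5+ox,(y+.5)/7-.5+oy,.034)
W=np.array([f(82,116,155,145),f(107,440,155,145),f(219,124,415,145),f(180,448,415,145)])
L=W[:2].mean(0);S=W[2:].mean(0);d=S-L
print(W.round(4),(L+S)/2,np.linalg.norm(d),np.arctan2(d[1],d[0]),np.linalg.norm(W[0]-W[1]),np.linalg.norm(W[2]-W[3]))
```

```text
[[ 0.5988 -0.0207]
 [ 0.5556 -0.022 ]
 [ 0.6081 -0.273 ]
 [ 0.5648 -0.2747]] [ 0.58183472 -0.14760659] 0.2527107632084295 -1.5340499265627894 0.04324386885325311 0.0433315946688361
```

```bash
sed -i 's/^C=.*/C=np.array([.582,-.1473]); YAW=-1.534/' h.py; python3 -c "
from h import *
plan(-.095,.041)"
```

```text
t 2.15 pos [ 0.5806 -0.1273  0.2307] railxy -0.02 -0.0007 F [-0.1  -0.15 -0.97] w -0.0001
turn units [0.     0.0006 0.0011] shift now [ 0.0032 -0.1874  0.4743] after turn [ 0.0018 -0.1874  0.4743] mm [  -2.1   74.9 -189.7]
```

```bash
python3 -m handwheel '[[[0.001,-0.094,0],[0,0,0.001],1],[[0.001,-0.093,0],[0,0,0],1],[[0,0,0.09],[0,0,0],1],[[0,0,0.09],[0,0,0],1],[[0,0,0.09],[0,0,0],1],[[0,0,0.09],[0,0,0],1],[[0,0,0.06],[0,0,0],1],[[0,0,0],[0,0,0],1],[[0,0,0],[0,0,0],1],[[0,0,0],[0,0,0],1]]'; python3 -c "
from h import *
plan(-.095,.041)"
```

```text
clock: 3.15
position: [0.5802, -0.0531, 0.0652]
orientation: [3.14, 0.057, 0.005]
force: [-0.1, -0.2, -0.7]
gripper_width: -0.0
t 3.15 pos [ 0.5802 -0.0531  0.0652] railxy -0.0942 0.0017 F [-0.15 -0.22 -0.69] w -0.0
turn units [ 0.0002 -0.0011 -0.0002] shift now [-0.0045 -0.0019  0.0606] after turn [-0.0042 -0.0019  0.0606] mm [ -1.7   0.7 -24.2]
```

```bash
python3 -m handwheel '[[[-0.004,-0.002,0.025],[0,0,0],1],[[0,0,0.02],[0,0,0],1],[[0,0,0.01],[0,0,0],1],[[0,0,0.006],[0,0,0],1],[[0,0,0],[0,0,0],1],[[0,0,0],[0,0,0],1],[[0,0,0],[0,0,0],1]]'; python3 -c "
from h import *
for i in range(2): plan(-.095,.041)
snap('wrist','w1');snap('side','d1');plan(-.095,.041)"
```

```text
clock: 3.85
position: [0.5778, -0.0517, 0.0391]
orientation: [3.141, 0.058, 0.001]
force: [0.3, 0.2, -0.6]
gripper_width: -0.0003
t 3.85 pos [ 0.5778 -0.0517  0.0391] railxy -0.0957 -0.0007 F [ 0.27  0.16 -0.56] w -0.0003
turn units [ 0.0001 -0.0002  0.    ] shift now [ 0.0017  0.0017 -0.0047] after turn [ 0.0017  0.0017 -0.0047] mm [ 0.7 -0.7  1.9]
t 3.85 pos [ 0.5778 -0.0517  0.0391] railxy -0.0957 -0.0007 F [ 0.27  0.16 -0.56] w -0.0003
turn units [ 0.0001 -0.0002  0.    ] shift now [ 0.0017  0.0017 -0.0047] after turn [ 0.0017  0.0017 -0.0047] mm [ 0.7 -0.7  1.9]
t 3.95 pos [ 0.5777 -0.0517  0.0391] railxy -0.0957 -0.0008 F [ 0.16 -0.43  0.94] w -0.0001
turn units [ 0.     -0.0002  0.    ] shift now [ 0.0019  0.0018 -0.0047] after turn [ 0.0019  0.0018 -0.0047] mm [ 0.8 -0.7  1.9]
```

View pics/w1.png

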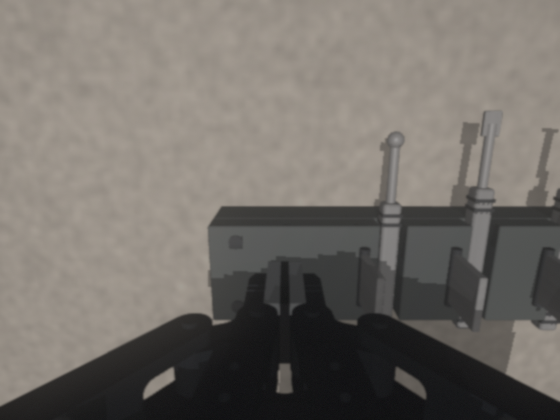

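View pics/d1.png

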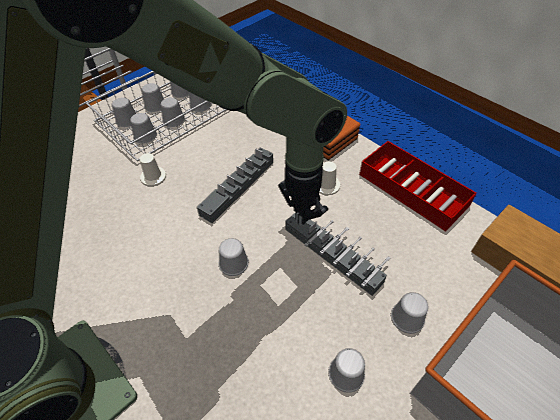

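The wrist view shows the fingertips at about (285,270), over the bare stretch and in line with keeper 1 at about (367,280). Starting a slow stroke.

```bash
python3 -m handwheel '[[[0.002,0,-0.003],[0,0,0],1],[[0,0.015,0],[0,0,0],1],[[0,0.015,0],[0,0,0],1],[[0,0.015,0],[0,0,0],1],[[0,0.015,0],[0,0,0],1],[[0,0.015,0],[0,0,0],1],[[0,0.015,0],[0,0,0],1],[[0,0.015,0],[0,0,0],1],[[0,0.015,0],[0,0,0],1],[[0,0.015,0],[0,0,0],1],[[0,0.015,0],[0,0,0],1]]'; python3 -c "
from h import *
plan(.110,.0405)
snap('wrist','w2');snap('side','d2')"
```

```text
clock: 5.05
position: [0.5806, -0.1121, 0.0401]
orientation: [3.141, 0.058, -0.0]
force: [0.8, 0.8, -0.9]
gripper_width: 0.0001
t 5.05 pos [ 0.5806 -0.1121  0.0401] railxy -0.0352 -0.0001 F [ 0.78  0.79 -0.9 ] w 0.0001
turn units [ 0.  0. -0.] shift now [ 0.0004  0.363  -0.001 ] after turn [ 0.0004  0.363  -0.001 ] mm [   5.5 -145.1    0.4]
```

View pics/w2.png

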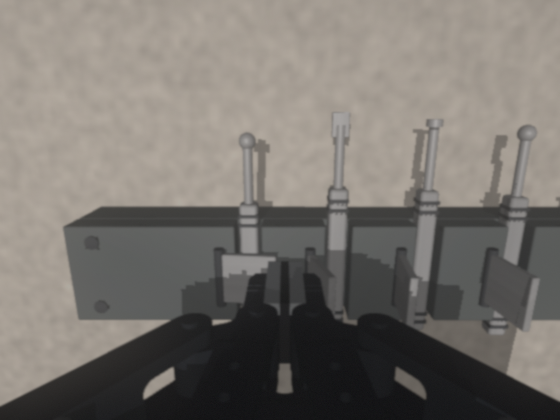

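Keeper 1 lies flat over instrument 1 at (248,278), and keeper 2 at (315,265) is about to be met. Forces are negligible, so I'll continue.

```bash
python3 -m handwheel '[[[0,0.015,0],[0,0,0],1],[[0,0.015,0],[0,0,0],1],[[0,0.015,0],[0,0,0],1],[[0,0.015,0],[0,0,0],1],[[0,0.015,0],[0,0,0],1],[[0,0.015,0],[0,0,0],1],[[0,0.015,0],[0,0,0],1],[[0,0.015,0],[0,0,0],1],[[0,0.015,0],[0,0,0],1],[[0,0.015,0],[0,0,0],1],[[0,0.015,0],[0,0,0],1],[[0,0.015,0],[0,0,0],1]]'; python3 -c "
from h import *
plan(.110,.0405)
snap('wrist','w3')"
```

```text
clock: 6.35
position: [0.5832, -0.1842, 0.0401]
orientation: [3.141, 0.058, 0.0]
force: [-0.6, 0.8, 0.6]
gripper_width: -0.0001
t 6.35 pos [ 0.5832 -0.1842  0.0401] railxy 0.037 -0.0001 F [-0.58  0.76  0.63] w -0.0001
turn units [ 0.0001 -0.      0.    ] shift now [ 0.0003  0.1826 -0.0009] after turn [ 0.0003  0.1826 -0.001 ] mm [  2.8 -73.    0.4]
```

View pics/w3.png

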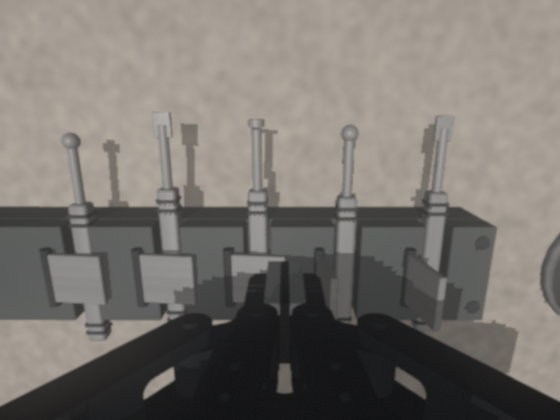

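Keepers 1 to 3 lie flat at (78,278), (167,278) and (258,275). Keepers 4 and 5 still stand. Continuing.

```bash
python3 -m handwheel '[[[0,0.015,0],[0,0,0],1],[[0,0.015,0],[0,0,0],1],[[0,0.015,0],[0,0,0],1],[[0,0.015,0],[0,0,0],1],[[0,0.015,0],[0,0,0],1],[[0,0.015,0],[0,0,0],1],[[0,0.015,0],[0,0,0],1],[[0,0.015,0],[0,0,0],1],[[0,0.015,0],[0,0,0],1],[[0,0.015,0],[0,0,0],1],[[0,0.015,0],[0,0,0],1],[[0,0.015,0],[0,0,0],1]]'; python3 -c "
from h import *
plan(.114,.0405)
snap('wrist','w4')"
```

```text
clock: 7.6
position: [0.5859, -0.2562, 0.0401]
orientation: [3.141, 0.058, 0.0]
force: [0.4, 0.0, 0.3]
gripper_width: 0.0001
t 7.6 pos [ 0.5859 -0.2562  0.0401] railxy 0.109 -0.0001 F [0.38 0.03 0.3 ] w 0.0001
turn units [ 0.0001 -0.      0.    ] shift now [ 0.0003  0.0126 -0.0009] after turn [ 0.0003  0.0126 -0.0009] mm [ 0.3 -5.   0.4]
```

View pics/w4.png

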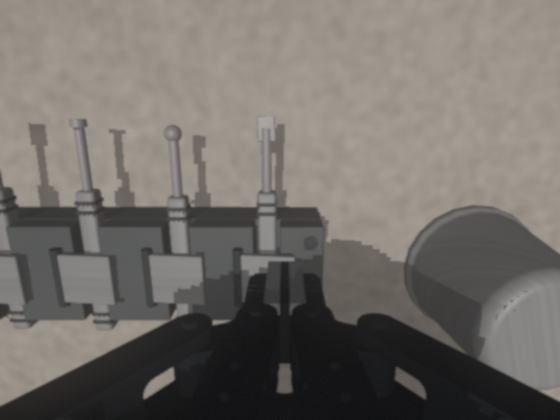

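All keepers look flat, keeper 5 at (265,260), and the cup's near edge at (405,270) is well clear. I'll go 4 mm further, hold, then lift straight up.

```bash
python3 -m handwheel '[[[0,0.01,0],[0,0,0],1],[[0,0,0],[0,0,0],1],[[0,0,0],[0,0,0],1],[[0,0,-0.02],[0,0,0],1],[[0,0,-0.05],[0,0,0],1],[[0,0,-0.1],[0,0,0],1],[[0,0,-0.1],[0,0,0],1],[[0,0,-0.1],[0,0,0],1],[[0,-0.1,-0.1],[0,0,0],1],[[0,-0.1,0],[0,0,0],1],[[0,0,0],[0,0,0],1],[[0,0,0],[0,0,0],1]]'; python3 -c "
from h import *
plan(0,.2)
snap('wrist','w5');snap('side','d5')"
```

```text
clock: 8.85
position: [0.5831, -0.1834, 0.2242]
orientation: [3.14, 0.061, 0.001]
force: [0.1, -0.6, -0.7]
gripper_width: 0.0002
t 8.85 pos [ 0.5831 -0.1834  0.2242] railxy 0.0361 -0.0002 F [ 0.12 -0.58 -0.72] w 0.0002
turn units [ 0.0003 -0.0002  0.0007] shift now [ 0.0007 -0.0903  0.0604] after turn [ 0.0005 -0.0902  0.0605] mm [ -1.1  36.1 -24.2]
```

View pics/w5.png

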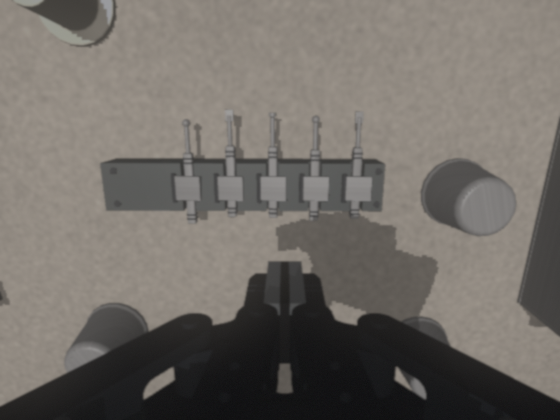

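View pics/d5.png

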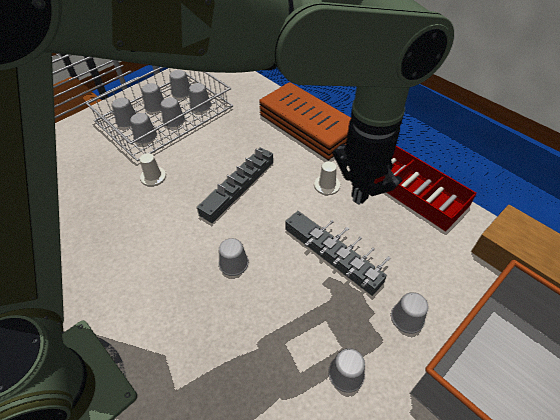

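All five keepers are flat in the wrist view at (188–358, 188). Instruments, cups, posts and the spare rail look unchanged, and the hand is clear at z = 0.22 m. Handing in.

```bash
python3 -c "
from h import *
print(job.hand_in())"
```

```text
the job is handed in; nothing more can be done
None
```

All five keepers on the loaded rail are folded flat over their instruments, and I handed the job in at about 9 s of the 43 s allowed. The hand-in reports no verdict.

- **Stroke:** I found the rail in three camera views and made one slow stroke with shut fingers at z ≈ 40 mm. It ran along the rail's centre line from the long bare end, and then I lifted the hand clear to z = 0.22 m. Pictures taken between the stroke's moves showed the keepers folding in order. The force read after each move stayed within about 1.5 N.
- **Last check:** the final wrist and side pictures showed the five keepers flat and the instruments in their notches. The empty rail's keepers were still standing, and the cups and posts looked unmoved. I judged these by eye and did not measure final positions.
- **Disagreement:** the scene and side cameras put the rail about 5 mm apart in world x. The wrist view lay between them and matched the rail's stated length, so I used that one.

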